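Walk the tube block square against the locating rail

ROBOT

A 6-joint arm with a two-finger parallel gripper is mounted at the origin on a cart in front of the work surface, level with it; the furniture and walls round the work are solid. World frame = base frame: x ahead of the robot, y to its left, z up, the work surface at z = 0. Lengths are in mm, angles in rad, forces in N, time in s.
With the tool pointing down it reaches from about 400 to 925 mm from the base axis. Payload 12.5 kg.
Tool frame: the origin (TCP) lies at the very end of the fingers, on their centre line; the grasp point (between the pads) lies 19 mm behind it; z points along the fingers, y is the line along which they close (so a half turn about z gives the same grasp; the last joint's range is limited). The gripper opens to 95 mm and grips with 3 to 60 N. Pads are 20 mm wide; open, the fingers measure 119 mm over their backs; the gripper's body (75 mm by 180 mm) begins 59 mm behind the grasp point.
Start: joints at [-1.297, 0.491, 1.559, -0, 1.092, -0.106], TCP at [231.733, -580.471, 214.661] pointing down, gripper open.
Joint ranges: [-3.1, 3.1], [-0.84, 2.19], [0.05, 2.79], [-1.13, 4.28], [0.06, 2.93], [-2.69, 2.69]. Speed limits (rad/s): [2.22, 2.22, 2.79, 3.14, 3.14, 3.14].

INTERFACE

Orientations are given as [roll, pitch, yaw] about the fixed x, y, z axes, in that order (R = Rz(yaw) Ry(pitch) Rx(roll)).
In Python, from cell import * gives the robot as it stands.
- The arm moves only by the tool step_arm, never from a script. Its argument "plan" is a list of rows, each an object of numbers: "x", "y", "z": the shift along the tool's x, y, z in units of 25 mm (1.0 is 25 mm); "rx", "ry", "rz": the turn, a rotation vector about the tool's x, y, z in units of 0.1 rad (1.0 is 0.1 rad). In form: [{"x": .., "y": .., "z": .., "rx": .., "ry": .., "rz": ..}, ...]. A call has exactly 10 rows; each row shifts and turns the commanded pose from where the row before left it, along the tool's axes as they then stand; what a row does not reach is not made up. A row lasts 1/12 s, in which the tool goes at most 41.7 mm and 7.16 degrees, less where a joint would pass 70% of its speed; a pose out of reach is approached as far as the arm can. A call with a number of a shift or a turn outside -1 to 1 is refused whole. A call with a gripper value outside its range is refused whole. "jaw" is the closure, from -1 (fully open) to 1 (shut), so that 0 is half open, set as the call begins (left out, the last holds). The fingers move at their own pace and stop on an object; the grip force is fixed at half the most. Time passes only in rows, so rows that do not move let the fingers close, or fill a call up. It gives the time, the measured TCP pose, the force, the opening and the grip force at its end, in the units of the state.
- state(): the state, without advancing time (a new reading comes with each control period).
- read_camera(name): name is "scene" or "side" or "wrist"; returns a dict with "image" (480x640x3 uint8, red, green, blue), "depth" (480x640 float32, mm along the optical axis (not along the pixel's ray), 0 where there is no reading), "vfov" (degrees; the focal length in pixels is half the picture's height over the tangent of half this angle, whatever the lens; pixels are square), "cx", "cy" (the principal point, pixels), "R" (3x3) and "t" (3): a world point X has camera coordinates R X + t. Camera axes: x right, y down, z forward; pixel columns grow to the right and rows downward; lengths in mm; the calibration is good to about 2 mm. The wrist camera is an equidistant fisheye: a pixel r from the principal point sees the ray r / f radians off the axis. A picture is of the moment at which its call begins.
- job_done(): hands the job in; it is judged then, once.
The state is a dict: "t": time; "joints": joint angles; "qvel": joint speeds; "tau": joint torques, N m; "eef_pos": TCP position; "tcp_rot": TCP orientation; "ft_force": force on the tool from outside, world axes, zero at the start; "moment": the same for the moment, N m; "opening": opening from 0.0 (shut) to 1.0 (fully open); "grip_force": force on a finger pad.
Only numpy, scipy, OpenCV 4.12 (cv2) and the standard library are available. Lean on these libraries where they do the work, as an engineer would, in place of code of your own. Each camera call takes 0.05 s, during which the arm holds its last target. There are 200 camera calls.

TASK

A heavy aluminium tube block stands askew in front of the locating rail, its left end lagging. Do not grip or lift it: with the fingertips, push first on the grey pad at its near left corner until the block has come round square to the rail while still standing clear of it; then walk it forward, pushing the right pad and the left one in turn as needed, until its whole back face lies flat against the rail and within the rail's length. Do not touch the black sensor housing between the pads, and leave the vial, the beaker and the dish where they stand.

Things in the scene. Friction and masses are not known exactly. Their poses are not given: they have to be found in the camera images.
- block: Heavy loose aluminium block (1.2 kg, slides stiffly), 90 mm deep (its x) x 180 wide (its y) x 55 high, 3 x 6 dark well mouths on top. Origin: centre of its underside, z up. +x: plain back face, to meet the rail; -x: near face, with a grey pad at each corner and the sensor housing between them. Starts 0.4 to 0.85 rad askew, left (+y) end lagging, 30 mm or more clear of the rail.
- left_pad (a point): Grey plastic push pad, part of the block, at the left (+y) end of its near face: 40 mm wide (y), 8 mm thick (x), 54 mm high, from 2 to 56 mm above the table. This point is the middle of its outer face, the one to push: 53 mm in -x and 68 mm in +y from the block's origin, 29 mm up.
- right_pad (a point): The same pad at the right (-y) end of the near face: this point is the middle of its outer face, 53 mm in -x and 68 mm in -y from the block's origin, 29 mm up. A push on one pad turns the free block about a point roughly 45 mm from its middle on the other pad's side, so that the other end swings back a little.
- sensor (a point): Black plastic sensor housing, part of the block: stands 24 mm out of the middle of the block's near face (28 mm with its two studs), 90 mm wide, from 4 to 44 mm above the table. This point is the middle of its outer face, 69 mm in -x from the block's origin, 24 mm up. Not to be touched.
- back_left (a point): Point at the left (+y) end of the block's back face, half-way up (27.5 mm): 45 mm in +x and 90 mm in +y from the block's origin.
- back_right (a point): Point at the right (-y) end of the block's back face, half-way up: 45 mm in +x and 90 mm in -y from the block's origin.
- rail: Aluminium locating rail fixed to the table beyond the block, 300 mm long (its y, 150 mm to each side of the origin), 24 mm thick and 36 mm high. Origin at the foot of the middle of its front face, the one that looks towards the block and the robot; its x points away from the block, so a point in front of the rail has negative x in its frame.
- vial: Loose amber glass vial with black cap, 38 mm across, 99 mm high, standing off the left end of the rail; origin at the centre of its foot. A bystander.
- beaker: Loose small clear beaker, 48 mm across, 58 mm high, standing to the right of the block; origin at the centre of its foot. A bystander.
- dish: Loose petri dish, 72 mm across, 15 mm high, lying to the left of the block; origin at the centre of its underside. A bystander.

How it is judged (in metres and radians):
On the way, in this order (a step that is already met when the one before it is completed fails the run):
1. the left pad is pushed (contact force between anything else and left_pad_face above 1 N), for 0.1 s.
2. the block has been turned square to the rail (within 8 degrees) while its back face is still at least 10 mm clear of it (angle between the x axis of block and the x axis of rail, either way round below 0.14 rad and x of each of back_left, back_right in the frame of rail below -0.01 m), for 0.2 s.
3. the right pad is pushed (contact force between anything else and right_pad_face above 1 N), for 0.1 s.
At the end, for the whole second after the job is handed in: The block stands still, flat on the table, with both ends of its back face within 4 mm of the rail's front face and not beyond the rail's ends (2 mm allowed) (x of each of back_left, back_right in the frame of rail above -0.004 m and y of back_left in the frame of rail below 0.152 m and y of back_right in the frame of rail above -0.152 m and height (world z) of block below 0.004 m and angle between block's own z axis and vertical below 0.04 rad and linear speed of block below 0.01 m/s); the robot touches nothing.
It fails at once if the sensor housing was touched (contact force between any of the fingers, the arm and sensor_box above 0.5 N).
It fails at once if the block was lifted or tipped (height (world z) of block above 0.01 m or angle between block's own z axis and vertical above 0.1 rad).
It fails at once if the vial was moved or knocked over (distance of vial from where it was at the start of the episode above 0.012 m or angle between vial's own z axis and vertical above 0.25 rad).
It fails at once if the beaker was moved or knocked over (distance of beaker from where it was at the start of the episode above 0.012 m or angle between beaker's own z axis and vertical above 0.25 rad).
It fails at once if the dish was moved or knocked over (distance of dish from where it was at the start of the episode above 0.012 m or angle between dish's own z axis and vertical above 0.25 rad).
It also fails if it takes over 72 s, if anything falls off the work surface, if the arm or the gripper's body presses on something with over 40 N, if the wrist force passes 120 N, or if a joint passes its speed limit or range.

## Working session

There is one attempt and no reset: what is moved stays moved. The work goes in short steps, Python scripts to look and compute and a tool call to move; the robot and the scene stay as the last step left them, time stands still between calls to the robot, and variables do not carry over. Pictures are saved under pics/ and viewed, at most 10 in all, crops included, and the job is handed in when it is done.

Besides the shell and the picture viewer there is one more tool, called after ">>>" as name(argument=value, ...) on one line, values as JSON. step_arm: Moves the arm, as the interface text tells. Shifts and turns lie within -1 to 1; 1 stands for 25 mm of shift or 0.1 rad of turn. Its arguments: {"type":"object","properties":{"plan":{"type":"array","items":{"type":"object","properties":{"x":{"type":"number"},"y":{"type":"number"},"z":{"type":"number"},"rx":{"type":"number"},"ry":{"type":"number"},"rz":{"type":"number"}}}},"jaw":{"type":"number"}},"required":["plan"]}

```bash
mkdir -p pics; python3 - <<'E'
from cell import *
import cv2,numpy as np
s=state();print(s)
for n in("scene","side"):
    c=read_camera(n);cv2.imwrite(f"pics/{n}0.png",c["image"][:,:,::-1]);np.savez(f"{n}0.npz",**c);print(n,c["vfov"],c["cx"],c["cy"],c["R"],c["t"])
E
```

```text
{'t': 0.0, 'joints': array([-1.29661194e+00,  4.91557284e-01,  1.55949695e+00, -9.06918732e-06,
        1.09167486e+00, -1.05581448e-01]), 'qvel': array([-0.000357  ,  0.00100373,  0.00040693, -0.00090305, -0.00198354,
       -0.00071732]), 'tau': array([-1.92007203e-03, -6.12655520e+01, -2.58186686e+01,  6.92309439e-02,
        4.82158398e-02, -3.83868348e-05]), 'eef_pos': array([ 231.64810229, -580.20497039,  214.04680177]), 'tcp_rot': array([-3.14046169e+00, -1.11765959e-04,  3.79769958e-01]), 'ft_force': array([-0.2501506 ,  0.6313124 , -0.10584244]), 'moment': array([-0.02655343, -0.00854949,  0.00427293]), 'grip_force': 0.0, 'opening': 0.9998168295832227}
scene 46.728864073029484 315.3267910703042 244.14017962405478 [[ 0.83784293  0.54558004  0.01901707]
 [ 0.32474189 -0.47009666 -0.82070204]
 [-0.43881879  0.69379504 -0.57103985]] [-510.26841907 -148.65172672 1283.1571191 ]
side 55.35324719651654 319.31515941389193 239.46518477383077 [[-9.50958817e-01 -3.09317316e-01  3.56817442e-04]
 [-1.93076655e-01  5.92688886e-01 -7.81947114e-01]
 [ 2.41658301e-01 -7.43668396e-01 -6.23344674e-01]] [544.93183709 139.01265162 852.3392471 ]
```

View pics/scene0.png

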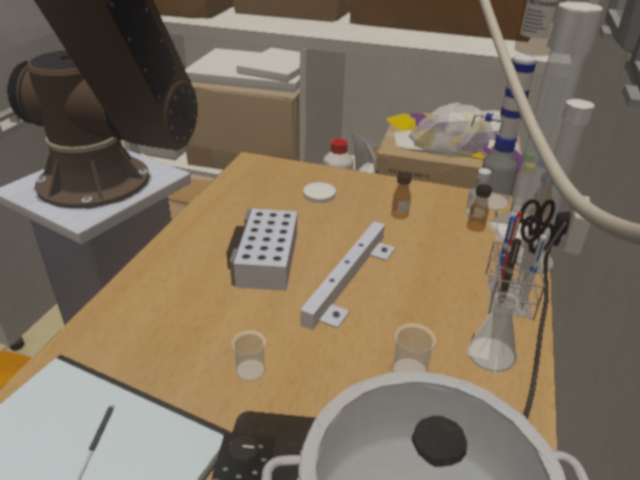

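View pics/side0.png

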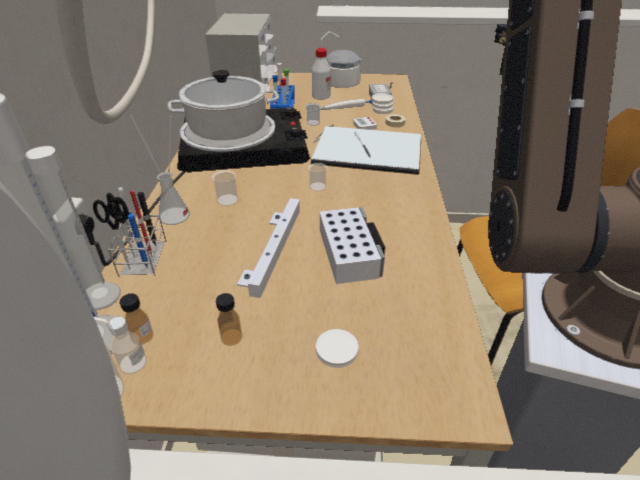

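The scene view shows the block at (268,240), the rail from (310,310) to (378,235), the dish at (320,192), the vial at (402,195) and the beaker at (250,355). The side view agrees. Next I'll measure them from depth.

```bash
cat > h.py <<'E'
import numpy as np,cv2
def cloud(c):
    d=c["depth"];f=240/np.tan(np.radians(float(c["vfov"]))/2)
    v,u=np.mgrid[:480,:640]
    P=np.stack([(u-c["cx"])/f*d,(v-c["cy"])/f*d,d],-1)
    X=(P-c["t"])@c["R"]
    X[d<=0]=np.nan
    return X
def rect(X,zl,zh,box):
    p=X.reshape(-1,3);m=(p[:,2]>zl)&(p[:,2]<zh)&(p[:,0]>box[0])&(p[:,0]<box[1])&(p[:,1]>box[2])&(p[:,1]<box[3])
    p=p[m]; return len(p),p,cv2.minAreaRect(p[:,:2].astype(np.float32)) if len(p)>3 else None
E
python3 - <<'E'
from h import *
S={}
for n,pts in(("scene",dict(block=(268,240),railR=(312,308),railL=(377,232),dish=(320,191),vialcap=(403,178),beaker=(250,370))),("side",dict(block=(348,232),railL=(257,276),railR=(292,208),dish=(337,346),vialcap=(226,303),beaker=(318,185)))):
    c=np.load(n+"0.npz");X=cloud(c);S[n]=X
    for k,(u,v) in pts.items(): print(n,k,np.round(X[v,u]))
    b=X[pts["block"][1],pts["block"][0]]
    for k,zl,zh,r in(("block",48,62,150),):
        N,p,q=rect(X,zl,zh,(b[0]-r,b[0]+r,b[1]-r,b[1]+r));print(k,N,q,cv2.boxPoints(q).round())
    m=(X[pts["railL"][1],pts["railL"][0]]+X[pts["railR"][1],pts["railR"][0]])/2
    N,p,q=rect(X,31,41,(m[0]-170,m[0]+170,m[1]-170,m[1]+170))
    print("rail",N,q,cv2.boxPoints(q).round())
E
```

```text
scene block [525. -29.  52.]
scene railR [ 681. -122.   35.]
scene railL [663. 132.  34.]
scene dish [468. 236.  13.]
scene vialcap [653. 252.  95.]
scene beaker [ 673. -270.   22.]
block 2987 ((512.2554931640625, -20.627845764160156), (97.94141387939453, 184.58981323242188), 28.610624313354492) [[ 425.   37.]
 [ 513. -125.]
 [ 599.  -78.]
 [ 511.   84.]]
rail 1804 ((679.4755249023438, 14.604812622070312), (299.6119689941406, 344.425537109375), 86.3746109008789) [[ 498. -124.]
 [ 842. -146.]
 [ 861.  153.]
 [ 517.  175.]]
side block [517. -21.  54.]
side railL [652. 145.  37.]
side railR [669. -91.  37.]
side dish [463. 241.  16.]
side vialcap [642. 276.  97.]
side beaker [ 653. -236.   17.]
block 2546 ((511.3320617675781, -18.122695922851562), (99.06533813476562, 183.53028869628906), 28.464767456054688) [[ 424.   39.]
 [ 512. -122.]
 [ 599.  -75.]
 [ 511.   86.]]
rail 1186 ((664.6478881835938, -23.984283447265625), (194.6631317138672, 352.2535095214844), 31.683435440063477) [[ 489.   75.]
 [ 674. -225.]
 [ 840. -123.]
 [ 655.  177.]]
```

```bash
python3 - <<'E'
from h import *
for n in("scene","side"):
    X=cloud(np.load(n+"0.npz"));p=X.reshape(-1,3)
    # rail band
    m=(p[:,2]>28)&(p[:,2]<42)&(p[:,1]>-170)&(p[:,1]<190)&(p[:,0]>620)&(p[:,0]<720)
    q=cv2.minAreaRect(p[m][:,:2].astype(np.float32));print(n,"rail",m.sum(),q,cv2.boxPoints(q).round())
    for k,zl,zh,b in(("dish",8,20,(400,540,170,310)),("vial",85,110,(600,700,210,310)),("beaker",3,70,(560,720,-310,-160))):
        N,pp,q=rect(X,zl,zh,b);print(k,N,np.round(q[0]),np.round(q[1]),pp.min(0).round(),pp.max(0).round())
E
```

```text
scene rail 1558 ((664.9742431640625, 15.578231811523438), (26.063318252563477, 301.78271484375), 4.998997688293457) [[ 639.  165.]
 [ 665. -136.]
 [ 691. -134.]
 [ 665.  167.]]
dish 462 [465. 236.] [71. 75.] [429. 199.   8.] [503. 276.  16.]
vial 138 [650. 264.] [29. 30.] [634. 251.  85.] [665. 281.  99.]
beaker 1385 [ 661. -254.] [47. 47.] [ 636. -278.    3.] [ 685. -229.   59.]
side rail 1131 ((664.044677734375, 17.930023193359375), (25.0408878326416, 302.8758239746094), 5.280805587768555) [[ 638.  168.]
 [ 666. -134.]
 [ 690. -132.]
 [ 663.  170.]]
dish 1248 [464. 241.] [72. 73.] [428. 203.   8.] [500. 277.  18.]
vial 276 [648. 270.] [29. 29.] [634. 256.  85.] [663. 285. 101.]
beaker 461 [ 642. -229.] [137. 156.] [ 563. -300.    3.] [ 718. -160.   61.]
```

>>> step_arm(jaw=1, plan=[{"rz": -0.6},{"rz": -0.6},{"x": 0.9,"y": -0.65},{"x": 0.9,"y": -0.65},{"x": 0.9,"y": -0.65},{"x": 0.9,"y": -0.65},{"x": 0.9,"y": -0.65},{"x": 0.9,"y": -0.65},{"x": 0.9,"y": -0.65},{"x": 0.9,"y": -0.65}])

```text
schema error: expected keys x, y, z, rx, ry, rz
```

>>> step_arm(plan=[{"x": 0.9,"y": -0.65},{"x": 0.9,"y": -0.65},{"x": 0.9,"y": -0.65},{"x": 0.9,"y": -0.65},{"x": 0.9,"y": -0.65},{"x": 0.9,"y": -0.65},{"x": 0.9,"y": -0.65},{"x": 0.9,"y": -0.65},{"x": 0.9,"y": -0.65},{}])

```text
schema error: expected keys x, y, z, rx, ry, rz
```

>>> step_arm(jaw=1, plan=[{"x": 0,"y": 0,"z": 0,"rx": 0,"ry": 0,"rz": -0.6},{"x": 0,"y": 0,"z": 0,"rx": 0,"ry": 0,"rz": -0.6},{"x": 0.9,"y": -0.65,"z": 0,"rx": 0,"ry": 0,"rz": 0},{"x": 0.9,"y": -0.65,"z": 0,"rx": 0,"ry": 0,"rz": 0},{"x": 0.9,"y": -0.65,"z": 0,"rx": 0,"ry": 0,"rz": 0},{"x": 0.9,"y": -0.65,"z": 0,"rx": 0,"ry": 0,"rz": 0},{"x": 0.9,"y": -0.65,"z": 0,"rx": 0,"ry": 0,"rz": 0},{"x": 0.9,"y": -0.65,"z": 0,"rx": 0,"ry": 0,"rz": 0},{"x": 0.9,"y": -0.65,"z": 0,"rx": 0,"ry": 0,"rz": 0},{"x": 0.9,"y": -0.65,"z": 0,"rx": 0,"ry": 0,"rz": 0}])

```text
t: 0.93
eef_pos: [327.7, -378.8, 214.5]
tcp_rot: [-3.141, 0.0, 0.5]
ft_force: [0.4, 0.1, -0.4]
opening: 0.359
grip_force: 0.0
```

>>> step_arm(plan=[{"x": 0.9,"y": -0.65,"z": 0,"rx": 0,"ry": 0,"rz": 0},{"x": 0.9,"y": -0.65,"z": 0,"rx": 0,"ry": 0,"rz": 0},{"x": 0.9,"y": -0.65,"z": 0,"rx": 0,"ry": 0,"rz": 0},{"x": 0.9,"y": -0.65,"z": 0,"rx": 0,"ry": 0,"rz": 0},{"x": 0.9,"y": -0.65,"z": 0,"rx": 0,"ry": 0,"rz": 0},{"x": 0.9,"y": -0.65,"z": 0,"rx": 0,"ry": 0,"rz": 0},{"x": 0.9,"y": -0.65,"z": 0,"rx": 0,"ry": 0,"rz": 0},{"x": 0.9,"y": -0.65,"z": 0,"rx": 0,"ry": 0,"rz": 0},{"x": 0.9,"y": -0.65,"z": 0,"rx": 0,"ry": 0,"rz": 0},{"x": 0,"y": 0,"z": 0,"rx": 0,"ry": 0,"rz": 0}])

```text
t: 1.77
eef_pos: [436.0, -151.6, 214.5]
tcp_rot: [-3.141, -0.0, 0.502]
ft_force: [-0.3, 0.1, 0.5]
opening: 0.007
grip_force: 0.0
```

>>> step_arm(plan=[{"x": 0.25,"y": -0.76,"z": 0.5,"rx": 0,"ry": 0,"rz": 0},{"x": 0.25,"y": -0.76,"z": 0.5,"rx": 0,"ry": 0,"rz": 0},{"x": 0.25,"y": -0.76,"z": 0.5,"rx": 0,"ry": 0,"rz": 0},{"x": 0.25,"y": -0.76,"z": 0.5,"rx": 0,"ry": 0,"rz": 0},{"x": 0.25,"y": -0.76,"z": 0.5,"rx": 0,"ry": 0,"rz": 0},{"x": 0.25,"y": -0.76,"z": 0.5,"rx": 0,"ry": 0,"rz": 0},{"x": 0.25,"y": -0.76,"z": 0.5,"rx": 0,"ry": 0,"rz": 0},{"x": 0.25,"y": -0.76,"z": 0.5,"rx": 0,"ry": 0,"rz": 0},{"x": 0,"y": 0,"z": 0,"rx": 0,"ry": 0,"rz": 0},{"x": 0,"y": 0,"z": 0,"rx": 0,"ry": 0,"rz": 0}])

```text
t: 2.6
eef_pos: [405.8, 3.0, 114.2]
tcp_rot: [-3.141, 0.001, 0.502]
ft_force: [0.8, 0.5, 0.9]
opening: 0.006
grip_force: 0.0
```

```bash
python3 - <<'E'
from cell import *
import cv2
print(state()["eef_pos"])
c=read_camera("wrist");cv2.imwrite("pics/w1.png",c["image"][:,:,::-1])
c=read_camera("side");cv2.imwrite("pics/s1.png",cv2.resize(c["image"][140:380,270:590,::-1],None,fx=2.4,fy=2.4,interpolation=2))
E
```

```text
[405.76015314   2.96376706 114.23826141]
```

View pics/w1.png

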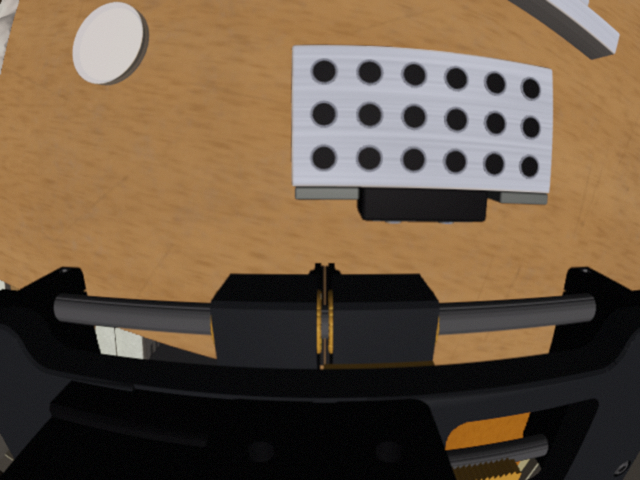

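View pics/s1.png

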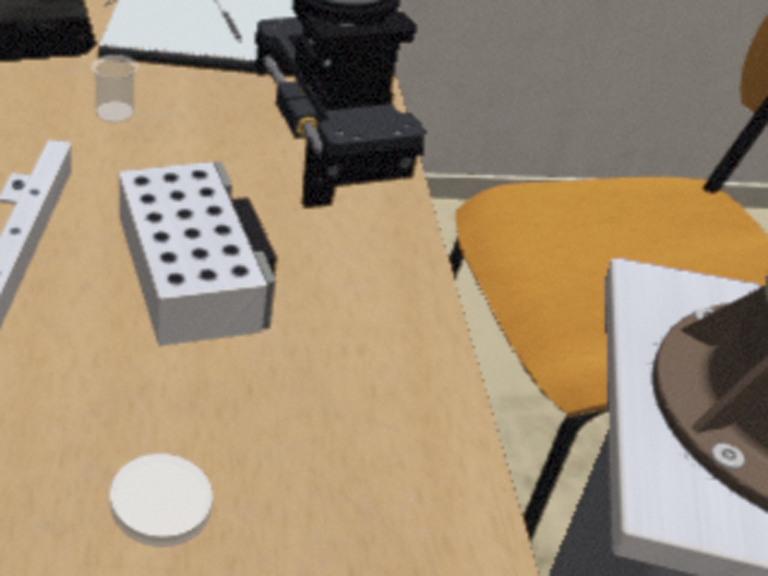

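The wrist view shows the left pad at columns 295–358 and the fingers at column 322, so the tool is behind the pad and parallel to it. It's clear of the sensor, which starts at column 360. I'll lower the tool now.

>>> step_arm(plan=[{"x": 0,"y": 0,"z": 0.5,"rx": 0,"ry": 0,"rz": 0},{"x": 0,"y": 0,"z": 0.5,"rx": 0,"ry": 0,"rz": 0},{"x": 0,"y": 0,"z": 0.5,"rx": 0,"ry": 0,"rz": 0},{"x": 0,"y": 0,"z": 0.5,"rx": 0,"ry": 0,"rz": 0},{"x": 0,"y": 0,"z": 0.5,"rx": 0,"ry": 0,"rz": 0},{"x": 0,"y": 0,"z": 0.5,"rx": 0,"ry": 0,"rz": 0},{"x": 0,"y": 0,"z": 0.5,"rx": 0,"ry": 0,"rz": 0},{"x": 0,"y": 0,"z": 0.5,"rx": 0,"ry": 0,"rz": 0},{"x": 0,"y": 0,"z": 0,"rx": 0,"ry": 0,"rz": 0},{"x": 0,"y": 0,"z": 0,"rx": 0,"ry": 0,"rz": 0}])

```text
t: 3.53
eef_pos: [406.3, 2.0, 14.7]
tcp_rot: [-3.141, 0.0, 0.499]
ft_force: [-0.2, 0.5, -0.4]
opening: 0.002
grip_force: 0.0
```

>>> step_arm(plan=[{"x": 0.1,"y": 0,"z": 0,"rx": 0,"ry": 0,"rz": 0},{"x": 0.1,"y": 0,"z": 0,"rx": 0,"ry": 0,"rz": 0},{"x": 0.1,"y": 0,"z": 0,"rx": 0,"ry": 0,"rz": 0},{"x": 0.1,"y": 0,"z": 0,"rx": 0,"ry": 0,"rz": 0},{"x": 0.1,"y": 0,"z": 0,"rx": 0,"ry": 0,"rz": 0},{"x": 0.1,"y": 0,"z": 0,"rx": 0,"ry": 0,"rz": 0},{"x": 0.1,"y": 0,"z": 0,"rx": 0,"ry": 0,"rz": 0},{"x": 0.1,"y": 0,"z": 0,"rx": 0,"ry": 0,"rz": 0},{"x": 0.1,"y": 0,"z": 0,"rx": 0,"ry": 0,"rz": 0},{"x": 0.1,"y": 0,"z": 0,"rx": 0,"ry": 0,"rz": 0}])

```text
t: 4.37
eef_pos: [426.9, 14.8, 14.5]
tcp_rot: [-3.14, 0.002, 0.5]
ft_force: [-7.5, -1.4, 5.1]
opening: 0.005
grip_force: 3.9
```

>>> step_arm(plan=[{"x": 0.12,"y": -0.06,"z": 0,"rx": 0,"ry": 0,"rz": 0.25},{"x": 0.12,"y": -0.06,"z": 0,"rx": 0,"ry": 0,"rz": 0.25},{"x": 0.12,"y": -0.06,"z": 0,"rx": 0,"ry": 0,"rz": 0.25},{"x": 0.12,"y": -0.06,"z": 0,"rx": 0,"ry": 0,"rz": 0.25},{"x": 0.12,"y": -0.06,"z": 0,"rx": 0,"ry": 0,"rz": 0.25},{"x": 0.12,"y": -0.06,"z": 0,"rx": 0,"ry": 0,"rz": 0.25},{"x": 0.12,"y": -0.06,"z": 0,"rx": 0,"ry": 0,"rz": 0.25},{"x": 0.12,"y": -0.06,"z": 0,"rx": 0,"ry": 0,"rz": 0.25},{"x": 0.12,"y": -0.06,"z": 0,"rx": 0,"ry": 0,"rz": 0.25},{"x": 0.12,"y": -0.06,"z": 0,"rx": 0,"ry": 0,"rz": 0.25}])

```text
t: 5.2
eef_pos: [448.8, 40.0, 14.5]
tcp_rot: [-3.141, 0.003, 0.249]
ft_force: [-6.4, -2.0, 5.4]
opening: 0.004
grip_force: 3.1
```

```bash
cat > blk.py <<'E'
from cell import *
from h import *
from scipy.optimize import minimize
RO=np.array([652.5,15.7]);RY=0.09
def rot(a): return np.array([[np.cos(a),-np.sin(a)],[np.sin(a),np.cos(a)]])
def locate():
    # side camera measures the block-top plate (z 48..62), robust rectangle fit by counting points
    out=[]
    for n in("scene","side"):
        c=read_camera(n);X=cloud(c).reshape(-1,3);im=c["image"].reshape(-1,3).astype(int)
        m=(X[:,2]>50)&(X[:,2]<60)&(abs(X[:,0]-570)<180)&(abs(X[:,1])<170)&(im.min(1)>110)
        img=np.zeros((400,400),np.uint8);q=X[m][:,:2]-[370,-200];q=q.astype(int);q=q[((q>=0)&(q<400)).all(1)];img[q[:,0],q[:,1]]=1
        img=cv2.morphologyEx(img,cv2.MORPH_CLOSE,np.ones((15,15)))
        k,l,s,_=cv2.connectedComponentsWithStats(img);i=1+s[1:,4].argmax()
        p=np.argwhere(l==i).astype(np.float32)+[370,-200]
        (ctr,wh,a)=cv2.minAreaRect(p.astype(np.float32))
        b=cv2.boxPoints((ctr,wh,a));e=[b[1]-b[0],b[2]-b[1]];L=max(e,key=np.linalg.norm);L=L*np.sign(L[1])
        yaw=np.arctan2(-L[0],L[1]);d=min(wh)
        o=np.array(ctr)+rot(yaw)@[ (d-90)/2 if d<101 else 4,0]
        rel=yaw-RY;orr=rot(-RY)@(o-RO)
        bl=orr+rot(rel)@[45,90];br=orr+rot(rel)@[45,-90]
        print(n,"o",o.round(1),"yaw",round(yaw,3),"wh",np.round(wh),"| rel",round(rel,3),"bl",bl.round(1),"br",br.round(1))
    return
if __name__=="__main__":
    locate();s=state();print(s["t"],s["eef_pos"].round(1),s["tcp_rot"].round(3),s["ft_force"].round(1))
E
python3 blk.py
```

```text
scene o [529.3 -13.8] yaw 0.245 wh [ 97. 184.] | rel 0.155 bl [-94.8  77.6] br [ -67.  -100.3]
side o [528.1 -10.6] yaw 0.25 wh [ 81. 184.] | rel 0.16 bl [-96.1  81. ] br [-67.5 -96.7]
5.3 [449.4  40.1  14.5] [-3.141e+00  2.000e-03  2.500e-01] [-4.1  2.   0.8]
```

>>> step_arm(plan=[{"x": 0.12,"y": -0.06,"z": 0,"rx": 0,"ry": 0,"rz": 0.25},{"x": 0.12,"y": -0.06,"z": 0,"rx": 0,"ry": 0,"rz": 0.25},{"x": 0.12,"y": -0.06,"z": 0,"rx": 0,"ry": 0,"rz": 0.25},{"x": 0.12,"y": -0.06,"z": 0,"rx": 0,"ry": 0,"rz": 0.25},{"x": 0.12,"y": -0.06,"z": 0,"rx": 0,"ry": 0,"rz": 0.25},{"x": 0.12,"y": -0.06,"z": 0,"rx": 0,"ry": 0,"rz": 0.25},{"x": 0.12,"y": -0.06,"z": 0,"rx": 0,"ry": 0,"rz": 0.25},{"x": 0,"y": 0,"z": 0,"rx": 0,"ry": 0,"rz": 0},{"x": 0,"y": 0,"z": 0,"rx": 0,"ry": 0,"rz": 0},{"x": 0,"y": 0,"z": 0,"rx": 0,"ry": 0,"rz": 0}])

```text
t: 6.13
eef_pos: [468.8, 53.7, 14.5]
tcp_rot: [3.142, 0.0, 0.076]
ft_force: [-2.2, 0.7, -0.9]
opening: 0.006
grip_force: 1.0
```

```bash
python3 blk.py
```

```text
scene o [539.3 -12.2] yaw 0.065 wh [ 98. 185.] | rel -0.025 bl [-68.   71.2] br [ -72.5 -108.7]
side o [539.1  -9.9] yaw 0.082 wh [ 64. 183.] | rel -0.008 bl [-69.5  74.3] br [ -71.  -105.7]
6.2333 [468.8  53.7  14.5] [3.142 0.    0.075] [-2.1  1.5 -1.4]
```

>>> step_arm(plan=[{"x": -0.6,"y": 0,"z": 0,"rx": 0,"ry": 0,"rz": 0},{"x": -0.6,"y": 0,"z": -0.5,"rx": 0,"ry": 0,"rz": 0},{"x": 0,"y": 0,"z": -0.9,"rx": 0,"ry": 0,"rz": 0},{"x": 0,"y": 0,"z": -0.8,"rx": 0,"ry": 0,"rz": 0},{"x": 0,"y": 0.91,"z": 0,"rx": 0,"ry": 0,"rz": 0},{"x": 0,"y": 0.91,"z": 0,"rx": 0,"ry": 0,"rz": 0},{"x": 0,"y": 0.91,"z": 0,"rx": 0,"ry": 0,"rz": 0},{"x": 0,"y": 0.91,"z": 0,"rx": 0,"ry": 0,"rz": 0},{"x": 0,"y": 0.91,"z": 0,"rx": 0,"ry": 0,"rz": 0},{"x": 0,"y": 0.91,"z": 0,"rx": 0,"ry": 0,"rz": 0}])

```text
t: 7.07
eef_pos: [449.7, -86.1, 69.9]
tcp_rot: [3.141, -0.001, 0.075]
ft_force: [-0.5, 0.6, 0.2]
opening: 0.005
grip_force: 0.0
```

```bash
python3 - <<'E'
from cell import *
import cv2
print(state()["eef_pos"],state()["tcp_rot"])
c=read_camera("wrist");cv2.imwrite("pics/w2.png",c["image"][:,:,::-1])
E
```

```text
[449.66812469 -86.06449121  69.86093613] [ 3.14080416e+00 -1.47783693e-03  7.52078997e-02]
```

View pics/w2.png

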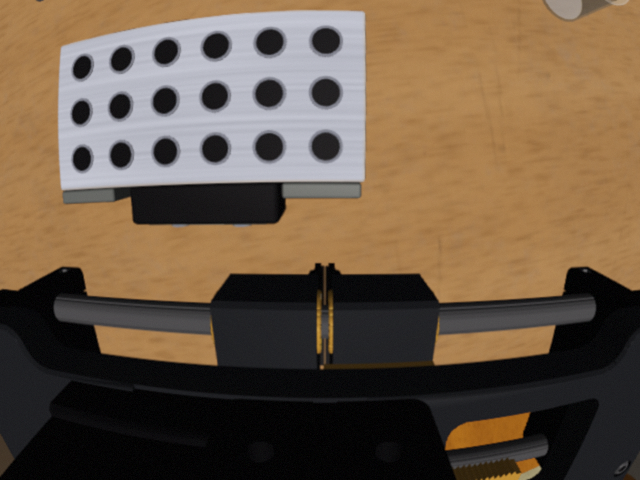

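The wrist view shows the right pad at columns 283–360, centred ahead of the fingers at column 322.

>>> step_arm(plan=[{"x": 0,"y": 0,"z": 0.8,"rx": 0,"ry": 0,"rz": 0},{"x": 0,"y": 0,"z": 0.8,"rx": 0,"ry": 0,"rz": 0},{"x": 0,"y": 0,"z": 0.6,"rx": 0,"ry": 0,"rz": 0},{"x": 0.2,"y": 0,"z": 0,"rx": 0,"ry": 0,"rz": 0},{"x": 0.2,"y": 0,"z": 0,"rx": 0,"ry": 0,"rz": 0},{"x": 0.2,"y": 0,"z": 0,"rx": 0,"ry": 0,"rz": 0},{"x": 0.2,"y": 0,"z": 0,"rx": 0,"ry": 0,"rz": 0},{"x": 0.2,"y": 0,"z": 0,"rx": 0,"ry": 0,"rz": 0},{"x": 0.12,"y": 0,"z": 0,"rx": 0,"ry": 0,"rz": 0},{"x": 0.12,"y": 0,"z": 0,"rx": 0,"ry": 0,"rz": 0}])

```text
t: 7.95
eef_pos: [479.9, -82.1, 15.0]
tcp_rot: [-3.142, 0.001, 0.075]
ft_force: [-7.1, -2.9, 3.8]
opening: 0.01
grip_force: 3.5
```

>>> step_arm(plan=[{"x": 0.16,"y": 0.09,"z": 0,"rx": 0,"ry": 0,"rz": -0.35},{"x": 0.16,"y": 0.09,"z": 0,"rx": 0,"ry": 0,"rz": -0.35},{"x": 0.16,"y": 0.09,"z": 0,"rx": 0,"ry": 0,"rz": -0.35},{"x": 0.16,"y": 0.09,"z": 0,"rx": 0,"ry": 0,"rz": -0.35},{"x": 0.16,"y": 0.09,"z": 0,"rx": 0,"ry": 0,"rz": -0.35},{"x": 0.16,"y": 0.09,"z": 0,"rx": 0,"ry": 0,"rz": -0.35},{"x": 0.16,"y": 0.09,"z": 0,"rx": 0,"ry": 0,"rz": -0.35},{"x": 0.16,"y": 0.09,"z": 0,"rx": 0,"ry": 0,"rz": -0.35},{"x": 0.16,"y": 0.09,"z": 0,"rx": 0,"ry": 0,"rz": -0.35},{"x": 0.16,"y": 0.09,"z": 0,"rx": 0,"ry": 0,"rz": -0.35}])

```text
t: 8.78
eef_pos: [523.4, -94.9, 14.8]
tcp_rot: [-3.141, 0.001, 0.427]
ft_force: [-3.9, -2.2, 3.1]
opening: 0.004
grip_force: 2.4
```

```bash
python3 blk.py
```

```text
scene o [555.2  -9.7] yaw 0.418 wh [ 96. 182.] | rel 0.328 bl [-85.6  83.1] br [-27.6 -87.3]
side o [555.2  -7. ] yaw 0.428 wh [ 98. 185.] | rel 0.338 bl [-86.4  85.9] br [-26.7 -83.9]
8.8833 [524.3 -95.   14.8] [ 3.141 -0.     0.425] [-0.1  0.2 -0.1]
```

>>> step_arm(plan=[{"x": 0.16,"y": 0.09,"z": 0,"rx": 0,"ry": 0,"rz": -0.35},{"x": 0.16,"y": 0.09,"z": 0,"rx": 0,"ry": 0,"rz": -0.35},{"x": 0.16,"y": 0.09,"z": 0,"rx": 0,"ry": 0,"rz": -0.35},{"x": 0.16,"y": 0.09,"z": 0,"rx": 0,"ry": 0,"rz": -0.35},{"x": 0,"y": 0,"z": 0,"rx": 0,"ry": 0,"rz": 0},{"x": -0.6,"y": 0,"z": 0,"rx": 0,"ry": 0,"rz": 0},{"x": -0.6,"y": 0,"z": -0.5,"rx": 0,"ry": 0,"rz": 0},{"x": 0,"y": 0,"z": -0.9,"rx": 0,"ry": 0,"rz": 0},{"x": 0,"y": 0,"z": -0.8,"rx": 0,"ry": 0,"rz": 0},{"x": 0,"y": 0,"z": 0,"rx": 0,"ry": 0,"rz": 0}])

```text
t: 9.72
eef_pos: [518.2, -112.1, 72.7]
tcp_rot: [3.138, -0.003, 0.562]
ft_force: [0.3, -0.4, 0.2]
opening: 0.005
grip_force: 0.0
```

```bash
cat >> blk.py <<'E'
    import sys
    if len(sys.argv)>4:
        # tool position in block frame, given block o and yaw from the command line; offsets to local target (-82, y)
        ox,oy,yw,ty=map(float,sys.argv[1:5]);p=rot(-yw)@(s["eef_pos"][:2]-[ox,oy]);print("tool in block",p.round(1),"move tool units x",((-82-p[0])/25).round(2),"y",(-(ty-p[1])/25).round(2),"dyaw",round(yw-s["tcp_rot"][2],3))
E
python3 blk.py
```

```text
scene o [561.   -5.5] yaw 0.57 wh [ 97. 186.] | rel 0.48 bl [-94.7  87.7] br [-11.5 -71.9]
side o [561.4  -3.9] yaw 0.566 wh [ 99. 185.] | rel 0.476 bl [-93.7  89.3] br [-11.3 -70.7]
9.8167 [ 517.2 -111.6   70.1] [ 3.14e+00 -1.00e-03  5.63e-01] [ 0.3 -0.2 -1.1]
```

>>> step_arm(plan=[{"x": 0,"y": -0.89,"z": 0,"rx": 0,"ry": 0,"rz": 0},{"x": 0,"y": -0.89,"z": 0,"rx": 0,"ry": 0,"rz": 0},{"x": 0,"y": -0.89,"z": 0,"rx": 0,"ry": 0,"rz": 0},{"x": 0,"y": -0.89,"z": 0,"rx": 0,"ry": 0,"rz": 0},{"x": 0,"y": -0.89,"z": 0,"rx": 0,"ry": 0,"rz": 0},{"x": 0,"y": -0.89,"z": 0,"rx": 0,"ry": 0,"rz": 0},{"x": 0,"y": 0,"z": 0.7,"rx": 0,"ry": 0,"rz": 0},{"x": 0,"y": 0,"z": 0.8,"rx": 0,"ry": 0,"rz": 0},{"x": 0,"y": 0,"z": 0.7,"rx": 0,"ry": 0,"rz": 0},{"x": 0,"y": 0,"z": 0,"rx": 0,"ry": 0,"rz": 0}])

```text
t: 10.65
eef_pos: [443.9, 1.6, 11.7]
tcp_rot: [-3.139, 0.004, 0.564]
ft_force: [0.2, -0.3, -0.4]
opening: 0.004
grip_force: 0.0
```

>>> step_arm(plan=[{"x": 0.2,"y": 0,"z": 0,"rx": 0,"ry": 0,"rz": 0},{"x": 0.2,"y": 0,"z": 0,"rx": 0,"ry": 0,"rz": 0},{"x": 0.2,"y": 0,"z": 0,"rx": 0,"ry": 0,"rz": 0},{"x": 0.2,"y": 0,"z": 0,"rx": 0,"ry": 0,"rz": 0},{"x": 0.2,"y": 0,"z": 0,"rx": 0,"ry": 0,"rz": 0},{"x": 0.1,"y": 0,"z": 0,"rx": 0,"ry": 0,"rz": 0},{"x": 0.1,"y": 0,"z": 0,"rx": 0,"ry": 0,"rz": 0},{"x": 0.16,"y": -0.09,"z": 0,"rx": 0,"ry": 0,"rz": 0.35},{"x": 0.16,"y": -0.09,"z": 0,"rx": 0,"ry": 0,"rz": 0.35},{"x": 0.16,"y": -0.09,"z": 0,"rx": 0,"ry": 0,"rz": 0.35}])

```text
t: 11.48
eef_pos: [477.0, 29.2, 14.7]
tcp_rot: [-3.141, 0.002, 0.458]
ft_force: [-4.1, -2.9, 3.6]
opening: 0.002
grip_force: 2.6
```

>>> step_arm(plan=[{"x": 0.16,"y": -0.09,"z": 0,"rx": 0,"ry": 0,"rz": 0.35},{"x": 0.16,"y": -0.09,"z": 0,"rx": 0,"ry": 0,"rz": 0.35},{"x": 0.16,"y": -0.09,"z": 0,"rx": 0,"ry": 0,"rz": 0.35},{"x": 0.16,"y": -0.09,"z": 0,"rx": 0,"ry": 0,"rz": 0.35},{"x": 0.16,"y": -0.09,"z": 0,"rx": 0,"ry": 0,"rz": 0.35},{"x": 0.16,"y": -0.09,"z": 0,"rx": 0,"ry": 0,"rz": 0.35},{"x": 0.16,"y": -0.09,"z": 0,"rx": 0,"ry": 0,"rz": 0.35},{"x": 0.16,"y": -0.09,"z": 0,"rx": 0,"ry": 0,"rz": 0.35},{"x": 0.16,"y": -0.09,"z": 0,"rx": 0,"ry": 0,"rz": 0.35},{"x": 0.16,"y": -0.09,"z": 0,"rx": 0,"ry": 0,"rz": 0.35}])

```text
t: 12.32
eef_pos: [507.9, 62.5, 14.7]
tcp_rot: [-3.141, 0.003, 0.108]
ft_force: [-5.6, -0.8, 4.3]
opening: 0.006
grip_force: 2.8
```

```bash
python3 blk.py
```

```text
scene o [581.7   1. ] yaw 0.124 wh [ 97. 183.] | rel 0.034 bl [-30.   83.2] br [-23.8 -96.7]
side o [581.5   5.9] yaw 0.128 wh [ 62. 182.] | rel 0.038 bl [-30.   88.2] br [-23.3 -91.6]
12.4167 [508.9  62.7  14.6] [-3.142e+00  1.000e-03  1.090e-01] [-1.5  1.1 -0.1]
```

>>> step_arm(plan=[{"x": 0.16,"y": -0.09,"z": 0,"rx": 0,"ry": 0,"rz": 0.35},{"x": 0.16,"y": -0.09,"z": 0,"rx": 0,"ry": 0,"rz": 0.35},{"x": 0.16,"y": -0.09,"z": 0,"rx": 0,"ry": 0,"rz": 0.35},{"x": 0.16,"y": -0.09,"z": 0,"rx": 0,"ry": 0,"rz": 0.35},{"x": 0.16,"y": -0.09,"z": 0,"rx": 0,"ry": 0,"rz": 0.35},{"x": 0.08,"y": -0.05,"z": 0,"rx": 0,"ry": 0,"rz": 0.18},{"x": 0,"y": 0,"z": 0,"rx": 0,"ry": 0,"rz": 0},{"x": -0.6,"y": 0,"z": 0,"rx": 0,"ry": 0,"rz": 0},{"x": -0.6,"y": 0,"z": -0.9,"rx": 0,"ry": 0,"rz": 0},{"x": 0,"y": 0,"z": -0.9,"rx": 0,"ry": 0,"rz": 0}])

```text
t: 13.25
eef_pos: [497.9, 77.9, 59.1]
tcp_rot: [3.141, 0.004, -0.081]
ft_force: [-0.4, -0.4, -0.4]
opening: 0.006
grip_force: 0.0
```

```bash
python3 blk.py
```

```text
scene o [590.9   2.9] yaw -0.075 wh [184.  97.] | rel -0.165 bl [-3.3 74.2] br [ -32.9 -103.4]
side o [589.7   5.5] yaw -0.063 wh [181.  98.] | rel -0.153 bl [-5.2 77.5] br [ -32.7 -100.4]
13.35 [502.1  77.9  62.2] [-3.141 -0.005 -0.082] [-0.1  0.4 -0.9]
```

>>> step_arm(plan=[{"x": 0,"y": 0.9,"z": 0,"rx": 0,"ry": 0,"rz": 0},{"x": 0,"y": 0.9,"z": 0,"rx": 0,"ry": 0,"rz": 0},{"x": 0,"y": 0.9,"z": 0,"rx": 0,"ry": 0,"rz": 0},{"x": 0,"y": 0.9,"z": 0,"rx": 0,"ry": 0,"rz": 0},{"x": 0,"y": 0.9,"z": 0,"rx": 0,"ry": 0,"rz": 0},{"x": 0,"y": 0.9,"z": 0,"rx": 0,"ry": 0,"rz": 0},{"x": 0,"y": 0,"z": 0.7,"rx": 0,"ry": 0,"rz": 0},{"x": 0,"y": 0,"z": 0.7,"rx": 0,"ry": 0,"rz": 0},{"x": 0,"y": 0,"z": 0.5,"rx": 0,"ry": 0,"rz": 0},{"x": 0,"y": 0,"z": 0,"rx": 0,"ry": 0,"rz": 0}])

```text
t: 14.18
eef_pos: [488.9, -56.8, 9.9]
tcp_rot: [-3.141, 0.002, -0.083]
ft_force: [0.3, 0.6, -0.6]
opening: 0.004
grip_force: 0.0
```

>>> step_arm(plan=[{"x": 0.2,"y": 0,"z": 0,"rx": 0,"ry": 0,"rz": 0},{"x": 0.2,"y": 0,"z": 0,"rx": 0,"ry": 0,"rz": 0},{"x": 0.2,"y": 0,"z": 0,"rx": 0,"ry": 0,"rz": 0},{"x": 0.2,"y": 0,"z": 0,"rx": 0,"ry": 0,"rz": 0},{"x": 0.2,"y": 0,"z": 0,"rx": 0,"ry": 0,"rz": 0},{"x": 0.1,"y": 0,"z": 0,"rx": 0,"ry": 0,"rz": 0},{"x": 0.1,"y": 0,"z": 0,"rx": 0,"ry": 0,"rz": 0},{"x": 0.16,"y": 0.09,"z": 0,"rx": 0,"ry": 0,"rz": -0.35},{"x": 0.16,"y": 0.09,"z": 0,"rx": 0,"ry": 0,"rz": -0.35},{"x": 0.16,"y": 0.09,"z": 0,"rx": 0,"ry": 0,"rz": -0.35}])

```text
t: 15.02
eef_pos: [530.2, -66.1, 12.1]
tcp_rot: [-3.141, 0.002, 0.024]
ft_force: [-5.3, 0.2, 2.4]
opening: 0.005
grip_force: 2.5
```

```bash
python3 blk.py
```

```text
scene o [594.6   1.3] yaw 0.019 wh [ 98. 182.] | rel -0.071 bl [-7.7 77.4] br [ -20.5 -102.1]
side o [594.1   5. ] yaw 0.024 wh [ 98. 183.] | rel -0.066 bl [-8.3 81.5] br [-20.1 -98.1]
15.1167 [531.2 -66.5  12.1] [3.142 0.    0.022] [ 0.7 -0.1 -0.3]
```

>>> step_arm(plan=[{"x": 0.16,"y": 0.09,"z": 0,"rx": 0,"ry": 0,"rz": -0.35},{"x": 0.16,"y": 0.09,"z": 0,"rx": 0,"ry": 0,"rz": -0.35},{"x": 0.16,"y": 0.09,"z": 0,"rx": 0,"ry": 0,"rz": -0.35},{"x": 0.16,"y": 0.09,"z": 0,"rx": 0,"ry": 0,"rz": -0.35},{"x": 0,"y": 0,"z": 0,"rx": 0,"ry": 0,"rz": 0},{"x": 0,"y": 0,"z": 0,"rx": 0,"ry": 0,"rz": 0},{"x": -0.6,"y": 0,"z": 0,"rx": 0,"ry": 0,"rz": 0},{"x": -0.6,"y": 0,"z": -0.6,"rx": 0,"ry": 0,"rz": 0},{"x": 0,"y": 0,"z": -0.9,"rx": 0,"ry": 0,"rz": 0},{"x": 0,"y": 0,"z": -0.6,"rx": 0,"ry": 0,"rz": 0}])

```text
t: 15.95
eef_pos: [517.6, -78.9, 65.8]
tcp_rot: [3.141, -0.0, 0.16]
ft_force: [0.7, 0.0, 1.1]
opening: 0.007
grip_force: 0.0
```

```bash
python3 blk.py
```

```text
scene o [602.    2.3] yaw 0.171 wh [ 99. 184.] | rel 0.081 bl [-13.9  84.5] br [  0.6 -94.9]
side o [600.7   4.9] yaw 0.155 wh [ 98. 182.] | rel 0.065 bl [-13.6  86.7] br [ -1.8 -92.9]
16.05 [519.1 -79.2  66.7] [ 3.14  -0.004  0.16 ] [ 0.7  0.9 -0.2]
```

>>> step_arm(plan=[{"x": 0,"y": -0.9,"z": 0,"rx": 0,"ry": 0,"rz": 0},{"x": 0,"y": -0.9,"z": 0,"rx": 0,"ry": 0,"rz": 0},{"x": 0,"y": -0.9,"z": 0,"rx": 0,"ry": 0,"rz": 0},{"x": 0,"y": -0.9,"z": 0,"rx": 0,"ry": 0,"rz": 0},{"x": 0,"y": -0.9,"z": 0,"rx": 0,"ry": 0,"rz": 0},{"x": 0,"y": -0.9,"z": 0,"rx": 0,"ry": 0,"rz": 0},{"x": 0,"y": 0,"z": 0.7,"rx": 0,"ry": 0,"rz": 0},{"x": 0,"y": 0,"z": 0.8,"rx": 0,"ry": 0,"rz": 0},{"x": 0,"y": 0,"z": 0.6,"rx": 0,"ry": 0,"rz": 0},{"x": 0,"y": 0,"z": 0,"rx": 0,"ry": 0,"rz": 0}])

```text
t: 16.88
eef_pos: [494.9, 54.5, 9.3]
tcp_rot: [-3.141, 0.004, 0.161]
ft_force: [-1.4, 0.2, -1.2]
opening: 0.003
grip_force: 0.0
```

>>> step_arm(plan=[{"x": 0.2,"y": 0,"z": 0,"rx": 0,"ry": 0,"rz": 0},{"x": 0.2,"y": 0,"z": 0,"rx": 0,"ry": 0,"rz": 0},{"x": 0.2,"y": 0,"z": 0,"rx": 0,"ry": 0,"rz": 0},{"x": 0.2,"y": 0,"z": 0,"rx": 0,"ry": 0,"rz": 0},{"x": 0.2,"y": 0,"z": 0,"rx": 0,"ry": 0,"rz": 0},{"x": 0.1,"y": 0,"z": 0,"rx": 0,"ry": 0,"rz": 0},{"x": 0.1,"y": 0,"z": 0,"rx": 0,"ry": 0,"rz": 0},{"x": 0.16,"y": -0.09,"z": 0,"rx": 0,"ry": 0,"rz": 0.35},{"x": 0.12,"y": -0.07,"z": 0,"rx": 0,"ry": 0,"rz": 0.26},{"x": 0,"y": 0,"z": 0,"rx": 0,"ry": 0,"rz": 0}])

```text
t: 17.72
eef_pos: [532.2, 64.3, 12.1]
tcp_rot: [3.142, 0.001, 0.1]
ft_force: [-0.7, -0.0, -0.3]
opening: 0.009
grip_force: 0.5
```

```bash
python3 blk.py
```

```text
scene o [604.1   2.7] yaw 0.102 wh [ 97. 184.] | rel 0.012 bl [-5.5 81.9] br [ -3.3 -98.1]
side o [602.9   6. ] yaw 0.114 wh [ 59. 182.] | rel 0.024 bl [-7.4 85.9] br [ -3.1 -94.1]
17.8167 [532.2  64.1  12.1] [3.142 0.    0.102] [-1.5  0.2  0.7]
```

>>> step_arm(plan=[{"x": 0.06,"y": -0.03,"z": 0,"rx": 0,"ry": 0,"rz": 0.1},{"x": 0.06,"y": -0.03,"z": 0,"rx": 0,"ry": 0,"rz": 0.1},{"x": 0.06,"y": -0.03,"z": 0,"rx": 0,"ry": 0,"rz": 0.1},{"x": 0.06,"y": -0.01,"z": 0,"rx": 0,"ry": 0,"rz": 0.05},{"x": 0,"y": 0,"z": 0,"rx": 0,"ry": 0,"rz": 0},{"x": 0,"y": 0,"z": 0,"rx": 0,"ry": 0,"rz": 0},{"x": 0,"y": 0,"z": 0,"rx": 0,"ry": 0,"rz": 0},{"x": 0,"y": 0,"z": 0,"rx": 0,"ry": 0,"rz": 0},{"x": 0,"y": 0,"z": 0,"rx": 0,"ry": 0,"rz": 0},{"x": 0,"y": 0,"z": 0,"rx": 0,"ry": 0,"rz": 0}])

```text
t: 18.65
eef_pos: [537.1, 67.1, 12.1]
tcp_rot: [-3.141, 0.002, 0.066]
ft_force: [-7.0, 0.2, 3.6]
opening: 0.002
grip_force: 3.2
```

```bash
python3 blk.py
```

```text
scene o [606.6   3.3] yaw 0.045 wh [ 98. 184.] | rel -0.045 bl [ 2.1 79.7] br [  -5.9 -100.1]
side o [604.6   6.4] yaw 0.054 wh [ 55. 182.] | rel -0.036 bl [-0.3 83.4] br [ -6.8 -96.5]
18.75 [537.1  67.2  12.1] [-3.141e+00  2.000e-03  6.600e-02] [-6.1  0.6  4. ]
```

>>> step_arm(plan=[{"x": 0.06,"y": 0,"z": 0,"rx": 0,"ry": 0,"rz": 0},{"x": 0.04,"y": 0,"z": 0,"rx": 0,"ry": 0,"rz": 0},{"x": 0,"y": 0,"z": 0,"rx": 0,"ry": 0,"rz": 0},{"x": 0,"y": 0,"z": 0,"rx": 0,"ry": 0,"rz": 0},{"x": 0,"y": 0,"z": 0,"rx": 0,"ry": 0,"rz": 0},{"x": 0,"y": 0,"z": 0,"rx": 0,"ry": 0,"rz": 0},{"x": 0,"y": 0,"z": 0,"rx": 0,"ry": 0,"rz": 0},{"x": 0,"y": 0,"z": 0,"rx": 0,"ry": 0,"rz": 0},{"x": 0,"y": 0,"z": 0,"rx": 0,"ry": 0,"rz": 0},{"x": 0,"y": 0,"z": 0,"rx": 0,"ry": 0,"rz": 0}])

```text
t: 19.58
eef_pos: [537.0, 67.2, 12.0]
tcp_rot: [-3.141, 0.008, 0.066]
ft_force: [-17.4, -1.8, 12.9]
opening: 0.004
grip_force: 9.2
```

The force rose with no further travel, so the left corner is on the rail. Next is the right pad.

>>> step_arm(plan=[{"x": -0.6,"y": 0,"z": 0,"rx": 0,"ry": 0,"rz": 0},{"x": -0.6,"y": 0,"z": -0.6,"rx": 0,"ry": 0,"rz": 0},{"x": 0,"y": 0,"z": -0.9,"rx": 0,"ry": 0,"rz": 0},{"x": 0,"y": 0,"z": -0.8,"rx": 0,"ry": 0,"rz": 0},{"x": 0,"y": 0.88,"z": 0,"rx": 0,"ry": 0,"rz": 0},{"x": 0,"y": 0.88,"z": 0,"rx": 0,"ry": 0,"rz": 0},{"x": 0,"y": 0.88,"z": 0,"rx": 0,"ry": 0,"rz": 0},{"x": 0,"y": 0.88,"z": 0,"rx": 0,"ry": 0,"rz": 0},{"x": 0,"y": 0.88,"z": 0,"rx": 0,"ry": 0,"rz": 0},{"x": 0,"y": 0.88,"z": 0,"rx": 0,"ry": 0,"rz": 0}])

```text
t: 20.42
eef_pos: [519.8, -67.7, 69.8]
tcp_rot: [3.141, -0.001, 0.066]
ft_force: [-0.3, 0.1, 0.6]
opening: 0.002
grip_force: 0.0
```

>>> step_arm(plan=[{"x": 0,"y": 0,"z": 0,"rx": 0,"ry": 0,"rz": 0},{"x": 0,"y": 0,"z": 0.8,"rx": 0,"ry": 0,"rz": 0},{"x": 0,"y": 0,"z": 0.8,"rx": 0,"ry": 0,"rz": 0},{"x": 0,"y": 0,"z": 0.6,"rx": 0,"ry": 0,"rz": 0},{"x": 0.2,"y": 0,"z": 0,"rx": 0,"ry": 0,"rz": 0},{"x": 0.2,"y": 0,"z": 0,"rx": 0,"ry": 0,"rz": 0},{"x": 0.2,"y": 0,"z": 0,"rx": 0,"ry": 0,"rz": 0},{"x": 0.2,"y": 0,"z": 0,"rx": 0,"ry": 0,"rz": 0},{"x": 0.15,"y": 0,"z": 0,"rx": 0,"ry": 0,"rz": 0},{"x": 0,"y": 0,"z": 0,"rx": 0,"ry": 0,"rz": 0}])

```text
t: 21.25
eef_pos: [544.3, -64.9, 15.3]
tcp_rot: [3.141, -0.002, 0.066]
ft_force: [1.1, 0.2, 0.3]
opening: 0.008
grip_force: 0.0
```

```bash
python3 blk.py
```

```text
scene o [606.3   3.3] yaw 0.063 wh [ 99. 184.] | rel -0.027 bl [ 0.3 80.6] br [ -4.5 -99.4]
side o [605.4   4. ] yaw 0.069 wh [ 97. 186.] | rel -0.021 bl [-1.1 81.6] br [ -4.9 -98.3]
21.35 [543.2 -64.8  15. ] [ 3.141e+00 -1.000e-03  6.600e-02] [-1.3 -0.   0.9]
```

>>> step_arm(plan=[{"x": 0.05,"y": 0,"z": 0,"rx": 0,"ry": 0,"rz": 0},{"x": 0.05,"y": 0,"z": 0,"rx": 0,"ry": 0,"rz": -0.05},{"x": 0.05,"y": 0,"z": 0,"rx": 0,"ry": 0,"rz": -0.05},{"x": 0.05,"y": 0,"z": 0,"rx": 0,"ry": 0,"rz": -0.05},{"x": 0,"y": 0,"z": 0,"rx": 0,"ry": 0,"rz": 0},{"x": 0,"y": 0,"z": 0,"rx": 0,"ry": 0,"rz": 0},{"x": 0,"y": 0,"z": 0,"rx": 0,"ry": 0,"rz": 0},{"x": 0,"y": 0,"z": 0,"rx": 0,"ry": 0,"rz": 0},{"x": 0,"y": 0,"z": 0,"rx": 0,"ry": 0,"rz": 0},{"x": 0,"y": 0,"z": 0,"rx": 0,"ry": 0,"rz": 0}])

```text
t: 22.18
eef_pos: [547.3, -64.7, 14.6]
tcp_rot: [-3.141, 0.001, 0.081]
ft_force: [-4.2, -2.2, 2.9]
opening: 0.007
grip_force: 2.4
```

>>> step_arm(plan=[{"x": 0.05,"y": 0,"z": 0,"rx": 0,"ry": 0,"rz": 0},{"x": 0.05,"y": 0,"z": 0,"rx": 0,"ry": 0,"rz": 0},{"x": 0,"y": 0,"z": 0,"rx": 0,"ry": 0,"rz": 0},{"x": 0,"y": 0,"z": 0,"rx": 0,"ry": 0,"rz": 0},{"x": 0,"y": 0,"z": 0,"rx": 0,"ry": 0,"rz": 0},{"x": 0,"y": 0,"z": 0,"rx": 0,"ry": 0,"rz": 0},{"x": 0,"y": 0,"z": 0,"rx": 0,"ry": 0,"rz": 0},{"x": 0,"y": 0,"z": 0,"rx": 0,"ry": 0,"rz": 0},{"x": 0,"y": 0,"z": 0,"rx": 0,"ry": 0,"rz": 0},{"x": 0,"y": 0,"z": 0,"rx": 0,"ry": 0,"rz": 0}])

```text
t: 23.02
eef_pos: [549.8, -64.5, 14.6]
tcp_rot: [-3.141, 0.002, 0.081]
ft_force: [-5.6, -2.9, 2.2]
opening: 0.006
grip_force: 2.6
```

Still moving freely, so I'll keep pushing.

>>> step_arm(plan=[{"x": 0.05,"y": 0,"z": 0,"rx": 0,"ry": 0,"rz": 0},{"x": 0.05,"y": 0,"z": 0,"rx": 0,"ry": 0,"rz": 0},{"x": 0,"y": 0,"z": 0,"rx": 0,"ry": 0,"rz": 0},{"x": 0,"y": 0,"z": 0,"rx": 0,"ry": 0,"rz": 0},{"x": 0,"y": 0,"z": 0,"rx": 0,"ry": 0,"rz": 0},{"x": 0,"y": 0,"z": 0,"rx": 0,"ry": 0,"rz": 0},{"x": 0,"y": 0,"z": 0,"rx": 0,"ry": 0,"rz": 0},{"x": 0,"y": 0,"z": 0,"rx": 0,"ry": 0,"rz": 0},{"x": 0,"y": 0,"z": 0,"rx": 0,"ry": 0,"rz": 0},{"x": 0,"y": 0,"z": 0,"rx": 0,"ry": 0,"rz": 0}])

```text
t: 23.85
eef_pos: [549.6, -64.4, 14.5]
tcp_rot: [-3.14, 0.007, 0.081]
ft_force: [-18.4, -8.0, 10.9]
opening: 0.008
grip_force: 9.2
```

```bash
python3 blk.py
```

```text
scene o [608.9   4.4] yaw 0.098 wh [ 98. 185.] | rel 0.008 bl [-0.2 83. ] br [  1.3 -97. ]
side o [607.8   7.7] yaw 0.111 wh [ 96. 182.] | rel 0.021 bl [-2.2 87. ] br [  1.6 -93. ]
23.95 [549.6 -64.4  14.5] [-3.14   0.007  0.081] [-17.3  -7.5  10.9]
```

The right corner is on the rail and a small gap is left at the left end. One more left push should close it.

>>> step_arm(plan=[{"x": -0.6,"y": 0,"z": 0,"rx": 0,"ry": 0,"rz": 0},{"x": -0.6,"y": 0,"z": -0.6,"rx": 0,"ry": 0,"rz": 0},{"x": 0,"y": 0,"z": -0.9,"rx": 0,"ry": 0,"rz": 0},{"x": 0,"y": 0,"z": -0.8,"rx": 0,"ry": 0,"rz": 0},{"x": 0,"y": -0.88,"z": 0,"rx": 0,"ry": 0,"rz": 0},{"x": 0,"y": -0.88,"z": 0,"rx": 0,"ry": 0,"rz": 0},{"x": 0,"y": -0.88,"z": 0,"rx": 0,"ry": 0,"rz": 0},{"x": 0,"y": -0.88,"z": 0,"rx": 0,"ry": 0,"rz": 0},{"x": 0,"y": -0.88,"z": 0,"rx": 0,"ry": 0,"rz": 0},{"x": 0,"y": -0.88,"z": 0,"rx": 0,"ry": 0,"rz": 0}])

```text
t: 24.78
eef_pos: [512.5, 66.0, 72.2]
tcp_rot: [3.142, -0.001, 0.081]
ft_force: [0.9, -0.4, -0.1]
opening: 0.003
grip_force: 0.0
```

>>> step_arm(plan=[{"x": 0,"y": 0,"z": 0,"rx": 0,"ry": 0,"rz": 0},{"x": 0,"y": 0,"z": 0.8,"rx": 0,"ry": 0,"rz": 0},{"x": 0,"y": 0,"z": 0.8,"rx": 0,"ry": 0,"rz": 0},{"x": 0,"y": 0,"z": 0.6,"rx": 0,"ry": 0,"rz": 0},{"x": 0.2,"y": 0,"z": 0,"rx": 0,"ry": 0,"rz": 0},{"x": 0.2,"y": 0,"z": 0,"rx": 0,"ry": 0,"rz": 0},{"x": 0.2,"y": 0,"z": 0,"rx": 0,"ry": 0,"rz": 0},{"x": 0.2,"y": 0,"z": 0,"rx": 0,"ry": 0,"rz": 0},{"x": 0,"y": 0,"z": 0,"rx": 0,"ry": 0,"rz": 0},{"x": 0,"y": 0,"z": 0,"rx": 0,"ry": 0,"rz": 0}])

```text
t: 25.62
eef_pos: [533.0, 66.6, 17.7]
tcp_rot: [3.141, -0.001, 0.081]
ft_force: [0.1, 0.8, 0.1]
opening: 0.003
grip_force: 0.0
```

>>> step_arm(plan=[{"x": 0.05,"y": 0,"z": 0,"rx": 0,"ry": 0,"rz": 0},{"x": 0.05,"y": 0,"z": 0,"rx": 0,"ry": 0,"rz": 0},{"x": 0.05,"y": 0,"z": 0,"rx": 0,"ry": 0,"rz": 0},{"x": 0,"y": 0,"z": 0,"rx": 0,"ry": 0,"rz": 0},{"x": 0,"y": 0,"z": 0,"rx": 0,"ry": 0,"rz": 0},{"x": 0,"y": 0,"z": 0,"rx": 0,"ry": 0,"rz": 0},{"x": 0,"y": 0,"z": 0,"rx": 0,"ry": 0,"rz": 0},{"x": 0,"y": 0,"z": 0,"rx": 0,"ry": 0,"rz": 0},{"x": 0,"y": 0,"z": 0,"rx": 0,"ry": 0,"rz": 0},{"x": 0,"y": 0,"z": 0,"rx": 0,"ry": 0,"rz": 0}])

```text
t: 26.45
eef_pos: [536.1, 66.9, 17.1]
tcp_rot: [3.141, 0.0, 0.081]
ft_force: [-0.1, 0.4, -0.3]
opening: 0.002
grip_force: 0.0
```

>>> step_arm(plan=[{"x": 0.05,"y": 0,"z": 0,"rx": 0,"ry": 0,"rz": 0},{"x": 0.05,"y": 0,"z": 0,"rx": 0,"ry": 0,"rz": 0},{"x": 0,"y": 0,"z": 0,"rx": 0,"ry": 0,"rz": 0},{"x": 0,"y": 0,"z": 0,"rx": 0,"ry": 0,"rz": 0},{"x": 0,"y": 0,"z": 0,"rx": 0,"ry": 0,"rz": 0},{"x": 0,"y": 0,"z": 0,"rx": 0,"ry": 0,"rz": 0},{"x": 0,"y": 0,"z": 0,"rx": 0,"ry": 0,"rz": 0},{"x": 0,"y": 0,"z": 0,"rx": 0,"ry": 0,"rz": 0},{"x": 0,"y": 0,"z": 0,"rx": 0,"ry": 0,"rz": 0},{"x": 0,"y": 0,"z": 0,"rx": 0,"ry": 0,"rz": 0}])

```text
t: 27.28
eef_pos: [537.7, 67.1, 17.0]
tcp_rot: [3.142, 0.002, 0.081]
ft_force: [-5.0, -1.0, 3.0]
opening: 0.002
grip_force: 2.6
```

>>> step_arm(plan=[{"x": 0.04,"y": 0,"z": 0,"rx": 0,"ry": 0,"rz": 0},{"x": 0,"y": 0,"z": 0,"rx": 0,"ry": 0,"rz": 0},{"x": 0,"y": 0,"z": 0,"rx": 0,"ry": 0,"rz": 0},{"x": 0,"y": 0,"z": 0,"rx": 0,"ry": 0,"rz": 0},{"x": 0,"y": 0,"z": 0,"rx": 0,"ry": 0,"rz": 0},{"x": 0,"y": 0,"z": 0,"rx": 0,"ry": 0,"rz": 0},{"x": 0,"y": 0,"z": 0,"rx": 0,"ry": 0,"rz": 0},{"x": 0,"y": 0,"z": 0,"rx": 0,"ry": 0,"rz": 0},{"x": 0,"y": 0,"z": 0,"rx": 0,"ry": 0,"rz": 0},{"x": 0,"y": 0,"z": 0,"rx": 0,"ry": 0,"rz": 0}])

```text
t: 28.12
eef_pos: [537.7, 67.1, 17.0]
tcp_rot: [-3.142, 0.004, 0.081]
ft_force: [-9.7, -1.3, 6.2]
opening: 0.004
grip_force: 4.9
```

>>> step_arm(plan=[{"x": 0.05,"y": 0,"z": 0,"rx": 0,"ry": 0,"rz": 0},{"x": 0,"y": 0,"z": 0,"rx": 0,"ry": 0,"rz": 0},{"x": 0,"y": 0,"z": 0,"rx": 0,"ry": 0,"rz": 0},{"x": 0,"y": 0,"z": 0,"rx": 0,"ry": 0,"rz": 0},{"x": 0,"y": 0,"z": 0,"rx": 0,"ry": 0,"rz": 0},{"x": 0,"y": 0,"z": 0,"rx": 0,"ry": 0,"rz": 0},{"x": 0,"y": 0,"z": 0,"rx": 0,"ry": 0,"rz": 0},{"x": 0,"y": 0,"z": 0,"rx": 0,"ry": 0,"rz": 0},{"x": 0,"y": 0,"z": 0,"rx": 0,"ry": 0,"rz": 0},{"x": 0,"y": 0,"z": 0,"rx": 0,"ry": 0,"rz": 0}])

```text
t: 28.95
eef_pos: [537.6, 67.1, 16.9]
tcp_rot: [-3.141, 0.007, 0.081]
ft_force: [-15.4, -2.9, 11.2]
opening: 0.004
grip_force: 7.7
```

>>> step_arm(plan=[{"x": -0.6,"y": 0,"z": 0,"rx": 0,"ry": 0,"rz": 0},{"x": -0.6,"y": 0,"z": -0.6,"rx": 0,"ry": 0,"rz": 0},{"x": -0.4,"y": 0,"z": -0.9,"rx": 0,"ry": 0,"rz": 0},{"x": -0.4,"y": 0,"z": -0.8,"rx": 0,"ry": 0,"rz": 0},{"x": 0,"y": 0,"z": -0.8,"rx": 0,"ry": 0,"rz": 0},{"x": 0,"y": 0,"z": -0.8,"rx": 0,"ry": 0,"rz": 0},{"x": 0,"y": 0,"z": 0,"rx": 0,"ry": 0,"rz": 0},{"x": 0,"y": 0,"z": 0,"rx": 0,"ry": 0,"rz": 0},{"x": 0,"y": 0,"z": 0,"rx": 0,"ry": 0,"rz": 0},{"x": 0,"y": 0,"z": 0,"rx": 0,"ry": 0,"rz": 0}])

```text
t: 29.78
eef_pos: [490.7, 63.2, 113.7]
tcp_rot: [-3.142, 0.001, 0.081]
ft_force: [0.3, -0.9, -0.6]
opening: 0.005
grip_force: 0.0
```

```bash
python3 blk.py; python3 - <<'E'
from cell import *
import cv2
for n,(a,b,c_,d) in dict(side=(150,310,220,400),scene=(190,340,220,400)).items():
    c=read_camera(n);cv2.imwrite(f"pics/{n}9.png",cv2.resize(c["image"][a:b,c_:d,::-1],None,fx=3.6,fy=3.6,interpolation=2))
E
```

```text
scene o [609.4   4.6] yaw 0.078 wh [ 97. 184.] | rel -0.012 bl [ 2.2 82.3] br [  0.1 -97.7]
side o [607.4   7.3] yaw 0.098 wh [ 97. 182.] | rel 0.008 bl [-1.4 86.1] br [  0.1 -93.9]
29.8833 [490.7  63.3 113.7] [-3.142e+00  2.000e-03  8.100e-02] [-0.2 -0.8 -0.4]
```

View pics/side9.png

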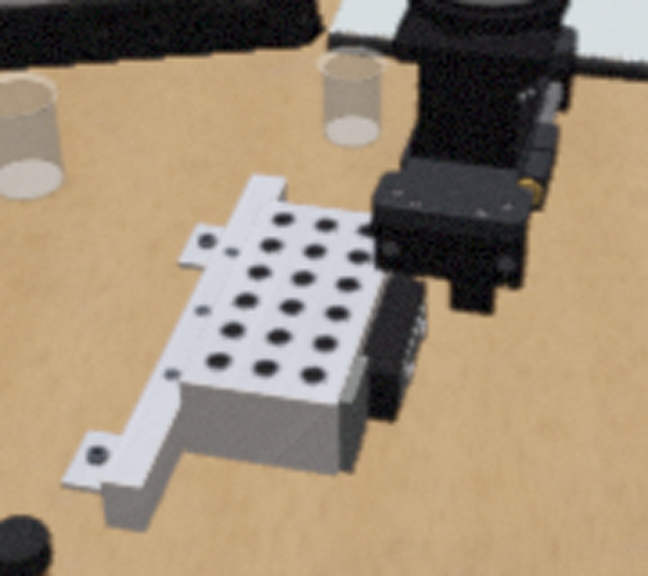

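View pics/scene9.png

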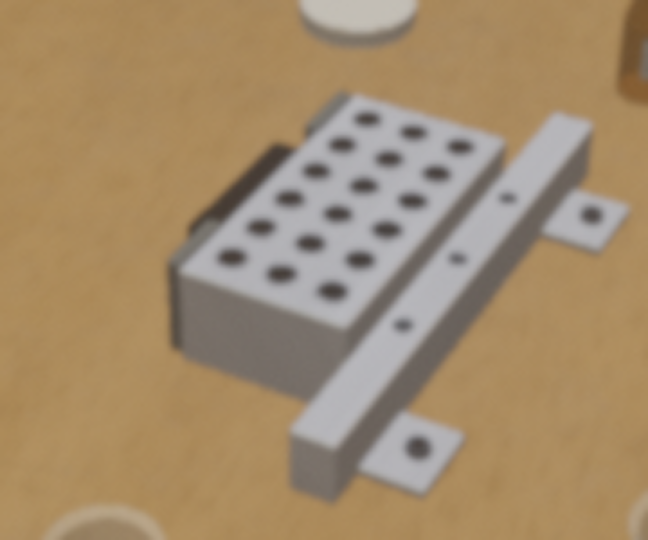

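Both views show the back face flat along the rail and inside its ends: the side crop along (180,380)–(275,205), the scene crop along (345,330)–(505,140). The robot is clear of everything, so I'm handing in.

```bash
python3 -c "
from cell import *
print(job_done())"
```

```text
the job is handed in; nothing more can be done
None
```

The job is handed in at about 30 s; no verdict came back. By my measurements, the block was turned square about 69 mm short of the rail, then walked forward on alternate pads until both ends of its back face sat within about 2 mm of the rail and inside its ends. I saw no sign of the sensor housing, vial, beaker or dish being touched.

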